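Shut the fine needle of a coaxial valve and start the leak test

TASK

Shut the fine needle of the coaxial valve: turn only the small blue inner knob clockwise until you feel it seat, snug it up finger-tight without forcing it, and let go. Keep off the wide black ring under it, so that the coarse setting stays as it is. Then press the green button on the same block right in and release it to start the leak test, and leave the vials and the dropper bottle where they stand.

Things in the scene. Friction and masses are not known exactly. Their poses are not given: they have to be found in the camera images.
- valve: Valve block fixed to the table: grey box with an aluminium top face, 120 (x) x 210 (y) x 50 mm high. Origin at the centre of its underside, z up, its +x side (two brass hose fittings, 22 mm across, reaching 30 mm beyond the block) faces away from the robot at yaw 0. In its frame the common vertical axis of ring and knob is at x = 0, y = +45 mm; the button's axis is at x = 0, y = -60 mm.
- knob_grip (a point): Point on the axis of the blue inner knob at half the height of its grip, 83 mm above the table. The grip is an upright bar 28 mm long (point x axis) x 14 mm wide (point y axis; pinch it across this), from 69.5 to 93.5 mm above the table, with a round foot 28 mm across below it (to 70.5 mm) and a white line on top toward the point's -x end. The flat top of the black ring is 66 mm above the table, i.e. 17 mm below this point, so fingertips must stay above that.
- fine_knob (a joint): Angle of the blue inner knob, rad, growing clockwise seen from above; a few tenths at the start. It turns against an even friction of 0.12 N m and stays where it is left. The needle meets its seat somewhere between 0.55 and 1.5, differently each time, 0.3 to 1.4 rad from the start: it has to be felt.
- seat (a joint): How far the needle presses back its hidden sprung seat inside the block, rad: 0 until they meet, then 5 N m per rad. Finger-tight is over 0.03 (0.15 N m from the seat), forced is 0.12 (0.6 N m); the knob's friction adds 0.12 N m at the hand while turning, and at a standstill up to 0.12 N m either way. Once let go it relaxes to about 0.02 and is held there by the friction.
- coarse_ring (a joint): Angle of the wide black knurled ring under the blue knob, rad, clockwise positive; must stay as found. It turns very easily (0.02 N m). 54 mm across, from 51 to 66 mm above the table.
- ring_mark (a point): Outer end of the white line on top of the black ring, 25 mm from the axis, 66 mm above the table.
- start_button (a joint): Travel of the green button, m: 0 at rest, 0.006 right in; a spring of 5 N at full travel pushes it back out.
- start_button_top (a point): Centre of the top of the green push button, 26 mm across, 72 mm above the table when out, in a black collar 42 mm across whose rim is 62 mm above the table; press it straight down.
- dropper: White dropper bottle with a green top, loose, standing to the left of the block; 31 mm across, 95 mm high, origin at the centre of its underside. Bystander.
- vial_white: Clear vial with a white cap, loose, to the right of the block; 23 mm across, 46 mm high, origin at the centre of its underside. Bystander.
- vial_black: Clear vial with a black cap, loose, to the right of the block; 23 mm across, 46 mm high, origin at the centre of its underside. Bystander.

How it is judged:
On the way, in this order (a step that is already met when the one before it is completed fails the run):
1. the fine needle is snug on its seat (seat pressed back more than 0.03 rad) (value of joint seat above 0.03 rad), for 0.2 s.
2. the blue knob has been let go, with the needle still on its seat (contact force between the fingers and valve below 0.1 N and value of joint seat above 0.012 rad), for 0.2 s.
3. the green button is pressed right in (value of joint start_button above 0.0045 m), for 0.1 s.
At the end, for the whole second after the job is handed in: The needle rests on its seat (seat pressed back more than 0.012 rad), the black ring's mark is within 3 mm of where it was, the green button has come out again (less than 1.5 mm in), and the dropper bottle and both vials are within 10 mm of where they stood (value of joint seat above 0.012 rad and distance of ring_mark from where it was at the start of the episode below 0.003 m and value of joint start_button below 0.0015 m and distance of each of dropper, vial_white, vial_black from where it was at the start of the episode below 0.01 m); the robot touches nothing.
It fails at once if needle forced into its seat (seat pressed back more than 0.12 rad) (value of joint seat above 0.12 rad).
It fails at once if black ring dragged (mark more than 3 mm from its start) (distance of ring_mark from where it was at the start of the episode above 0.003 m).
It fails at once if fingers pressed on the black ring with more than 3 N (contact force between the fingers and coarse_ring above 3 N).
It fails at once if a bystander knocked (more than 10 mm from its start) (distance of any of dropper, vial_white, vial_black from where it was at the start of the episode above 0.01 m).
It also fails if it takes over 59 s, if anything falls off the work surface, if the arm or the gripper's body presses on something with over 40 N, if the wrist force passes 120 N, or if a joint passes its speed limit or range.

ROBOT

A 7-joint arm with a two-finger parallel gripper is mounted at the origin on a cart in front of the work surface, level with it; the furniture and walls round the work are solid. World frame = base frame: x ahead of the robot, y to its left, z up, the work surface at z = 0. Lengths are in m, angles in rad, forces in N, time in s.
With the tool pointing down it reaches from about 0.425 to 0.875 m from the base axis. Payload 4.7 kg.
Tool frame: the origin (TCP) lies midway between the tips of the shut fingers; the grasp point (between the pads) lies 19 mm behind it (ctrl.grip_point_offset is the distance from the TCP to the grasp point, in m); z points along the fingers, y is the line along which they close (so a half turn about z gives the same grasp; the last joint's range is limited). The gripper opens to 87 mm and grips with 3 to 60 N. Pads are 19 mm wide; open, the fingers measure 117 mm over their backs; the gripper's body (75 mm by 190 mm) begins 51 mm behind the grasp point.
Start: joints at [1.192, 0.321, -0.07, 1.45, 0.023, 1.371, -0.057], TCP at [0.249, -0.601, 0.223] pointing down, gripper open.
Joint ranges: [-2.86, 2.86], [-0.3, 2.09], [-1.38, 1.24], [0.06, 2.45], [-1.56, 4.7], [0.09, 2.05], [-2.69, 2.69]. Speed limits (rad/s): [2.57, 2.57, 3.14, 3.14, 3.14, 3.14, 3.14].

INTERFACE

Orientations are given as a rotation vector (axis times angle).
In Python, from bench import ctrl gives the robot as it stands. The module is installed in compiled form; this text tells all that it offers.
- The arm moves only by the shell command python3 -m handwheel 'ROWS' [OPENING] [FORCE]. ROWS is JSON, a list of rows, each an object of numbers: "x", "y", "z": the shift along the tool's x, y, z in m; "wx", "wy", "wz": the turn, a rotation vector about the tool's x, y, z in degrees. A call has 1 to 10 rows; each row is the pose to reach, as a shift and turn from the pose commanded when the call began, along the tool's axes at that moment; what a row does not reach only later rows make up. A row lasts 1/12 s, in which the tool goes at most 41.7 mm and 7.16 degrees, less where a joint would pass 70% of its speed; a pose out of reach is approached as far as the arm can. A call with a gripper value outside its range is refused whole. OPENING is the finger opening in m, from 0 to 0.087, set as the call begins (- or left out, the last holds). The fingers move at their own pace and stop on an object; FORCE is the grip in N (left out, the last holds). Time passes only in rows, so rows that repeat a pose let the fingers close. It gives the time, the measured TCP pose, the force, the opening and the grip force at its end, in the units of the state.
- ctrl.get_state(): the state, without advancing time (a new reading comes with each control period).
- ctrl.get_image(name): name is "scene" or "side" or "wrist"; returns a dict with "image" (480x640x3 uint8, red, green, blue), "K" (3x3 intrinsics, pixels), "k1" (the pictures are not rectified: a ray, as slopes to the right and down, at radius r is drawn at 1 + k1 r^2 times it, then the intrinsics apply), "world_to_cam" (4x4, takes a point from world to camera coordinates); the wrist camera has in their place "hand_eye" (4x4, takes a point from camera to tool coordinates, whose origin is the TCP and whose axes are the flange's). Camera axes: x right, y down, z forward; pixel columns grow to the right and rows downward; lengths in m; the calibration is good to about 2 mm. A picture is of the moment at which its call begins: read the wrist's pose just before it. There is no depth.
- ctrl.close_job(): hands the job in; it is judged then, once.
The state is a dict: "time": time; "joint_positions": joint angles; "qd": joint speeds; "joint_torque": joint torques, N m; "position": TCP position; "tool_rot": TCP orientation; "ft_force": force on the tool from outside, world axes, zero at the start; "torque": the same for the moment, N m; "grip_width": opening from 0.0 (shut) to 1.0 (fully open); "grip_force": force on a finger pad.
Only numpy, scipy, OpenCV 4.12 (cv2) and the standard library are available. Lean on these libraries where they do the work, as an engineer would, in place of code of your own. Each camera call takes 0.05 s, during which the arm holds its last target. There are 200 camera calls.

## Working session

There is one attempt and no reset: what is moved stays moved. The work goes in short steps, Python scripts to look and compute and a shell command to move; the robot and the scene stay as the last step left them, time stands still between calls to the robot, and variables do not carry over. Pictures are saved under pics/ and viewed, at most 10 in all, crops included, and the job is handed in when it is done.

```bash
mkdir -p pics
cat > h.py <<'E'
import numpy as np, cv2
from bench import ctrl
from scipy.spatial.transform import Rotation as R
def snap(name,fn=None):
    s=ctrl.get_state(); d=ctrl.get_image(name)
    if "hand_eye" in d:
        T=np.eye(4); T[:3,:3]=R.from_rotvec(s["tool_rot"]).as_matrix(); T[:3,3]=s["position"]
        d["c2w"]=T@np.array(d["hand_eye"])
    else: d["c2w"]=np.linalg.inv(np.array(d["world_to_cam"]))
    if fn: cv2.imwrite("pics/"+fn,d["image"][:,:,::-1])
    return d
def ray(d,uv):
    K=np.array(d["K"]); p=cv2.undistortPoints(np.array([[uv]],float),K,np.array([d["k1"],0,0,0.]))[0,0]
    # k1 multiplies slopes as OpenCV's radial term
    v=d["c2w"][:3,:3]@np.array([p[0],p[1],1]); return d["c2w"][:3,3],v
def onz(d,uv,z):
    o,v=ray(d,uv); return o+v*(z-o[2])/v[2]
def proj(d,P):
    w=np.linalg.inv(d["c2w"]); r=cv2.projectPoints(np.array([P],float),cv2.Rodrigues(w[:3,:3])[0],w[:3,3],np.array(d["K"]),np.array([d["k1"],0,0,0.]))
    return r[0][0,0]
def blobs(img,lo,hi,amin=30):
    m=cv2.inRange(cv2.cvtColor(img,cv2.COLOR_RGB2HSV),lo,hi)
    n,l,st,c=cv2.connectedComponentsWithStats(m)
    return m,[(c[i].round(1).tolist(),st[i].tolist()) for i in range(1,n) if st[i][4]>amin]
E
python3 - <<'E'
from h import *
s=ctrl.get_state(); print(s["time"],s["position"],s["tool_rot"],s["ft_force"])
for n in("scene","side"):
    d=snap(n,n+"0.png"); print(n,d["c2w"][:3,3].round(3),d["c2w"][:3,2].round(2))
    print("blue",blobs(d["image"],(100,120,40),(130,255,255))[1]); print("green",blobs(d["image"],(45,90,40),(85,255,255))[1])
a=cv2.imread("pics/scene0.png");b=cv2.imread("pics/side0.png")
cv2.imwrite("pics/both.png",cv2.resize(np.vstack([a,b]),(400,600)) if 0 else cv2.resize(np.hstack([a,b]),(800,300)))
E
```

```text
0.0 [ 0.24853597 -0.59998978  0.22144053] [-3.07932955e+00 -6.12731606e-01  7.57264900e-04] [-0.50320306  0.07223747  0.24564633]
scene [0.069 0.446 0.644] [ 0.58 -0.48 -0.66]
blue [([348.1, 247.9], [341, 238, 15, 18, 183])]
green [([575.1, 25.6], [569, 20, 13, 13, 52]), ([383.0, 227.0], [377, 223, 13, 10, 96])]
side [ 0.462 -1.039  0.565] [ 0.08  0.9  -0.42]
blue [([301.9, 240.1], [295, 233, 14, 16, 136]), ([535.9, 366.7], [533, 362, 7, 11, 49])]
green [([310.5, 271.5], [304, 267, 14, 10, 123])]
```

View pics/scene0.png

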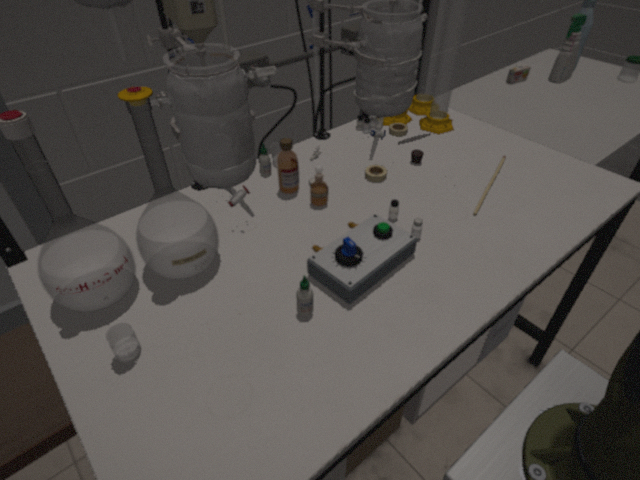

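View pics/side0.png

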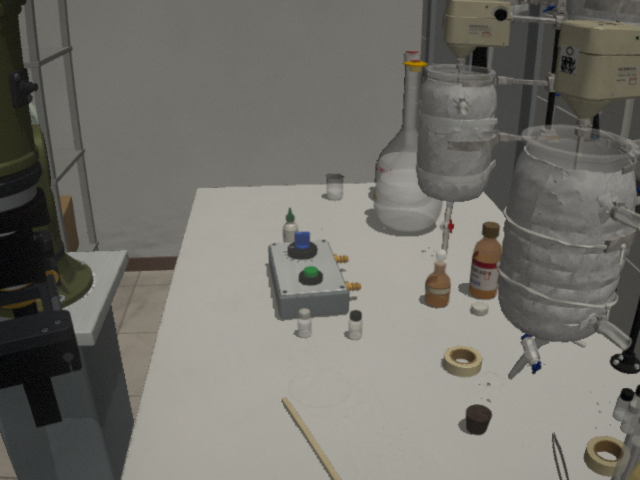

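The scene view shows the blue knob at (348,248) and the green button at (383,227). In the side view they are at (302,240) and (310,271). The dropper stands to the left and the two vials to the right. Next I'll triangulate.

```bash
cat >> h.py <<'E'
def tri(L):
    A=np.zeros((3,3));b=np.zeros(3)
    for d,uv in L:
        o,v=ray(d,uv); v=v/np.linalg.norm(v); M=np.eye(3)-np.outer(v,v); A+=M;b+=M@o
    return np.linalg.solve(A,b)
E
python3 - <<'E'
from h import *
a=snap("scene");b=snap("side")
k=tri([(a,(348,248)),(b,(302,240))]);g=tri([(a,(383,228)),(b,(310.5,271))])
print("knob",k,"button",g,"dist",np.linalg.norm((k-g)[:2]), "yaw",np.degrees(np.arctan2(*(k-g)[[1,0]]))-90)
for n,d,u,v in(("knob",a,(348,248),.083),("knob",b,(302,240),.083),("but",a,(383,227),.07),("but",b,(310.5,271.5),.07),("dropper",a,(304,312),0),("dropper",b,(290,243),0),("vw",a,(416,237),0),("vw",b,(304,336),0),("vb",a,(393,219),0),("vb",b,(354,338),0),("brown small",b,(437,305),0)): print(n,onz(d,u,v)[:2].round(3))
s=ctrl.get_state();print(R.from_rotvec(s["tool_rot"]).as_matrix().round(3),np.array(snap("wrist","w0.png")["hand_eye"]).round(3))
E
```

```text
knob [0.51498011 0.00898225 0.07656857] button [ 0.52283536 -0.09641638  0.06592107] dist 0.10569095181596089 yaw 4.262316269736658
knob [0.509 0.014]
knob [ 0.515 -0.004]
but [ 0.52  -0.095]
but [ 0.524 -0.104]
dropper [0.496 0.135]
dropper [0.498 0.162]
vw [ 0.503 -0.192]
vw [ 0.506 -0.195]
vb [ 0.58 -0.2 ]
vb [ 0.586 -0.208]
brown small [ 0.747 -0.119]
[[ 0.924  0.383 -0.001]
 [ 0.383 -0.924  0.001]
 [-0.    -0.001 -1.   ]] [[-0.    -0.964 -0.267  0.072]
 [ 1.    -0.    -0.     0.001]
 [ 0.    -0.267  0.964 -0.162]
 [ 0.     0.     0.     1.   ]]
```

```bash
python3 -m handwheel '[{"x":0.02,"y":-0.02},{"x":0.05,"y":-0.05},{"x":0.08,"y":-0.08},{"x":0.11,"y":-0.11},{"x":0.14,"y":-0.135},{"x":0.17,"y":-0.16},{"x":0.2,"y":-0.19},{"x":0.22,"y":-0.21},{"x":0.235,"y":-0.225},{"x":0.24,"y":-0.23}]'
python3 -m handwheel '[{"x":0.02,"y":-0.02},{"x":0.05,"y":-0.05},{"x":0.08,"y":-0.08},{"x":0.11,"y":-0.11},{"x":0.14,"y":-0.135},{"x":0.17,"y":-0.16},{"x":0.2,"y":-0.19},{"x":0.22,"y":-0.21},{"x":0.238,"y":-0.23},{"x":0.238,"y":-0.23}]'
python3 -m handwheel '[{"x":0},{"x":0},{"x":0}]'
python3 - <<'E'
from h import *
d=snap("wrist","w1.png")
print("blue",blobs(d["image"],(100,120,40),(130,255,255))[1]); print("green",blobs(d["image"],(45,90,40),(85,255,255))[1])
E
```

```text
blue []
green []invalid input at $[0]: expected keys x, y, z, wx, wy, wz
invalid input at $[0]: expected keys x, y, z, wx, wy, wz
invalid input at $[0]: expected keys x, y, z, wx, wy, wz
```

View pics/w1.png

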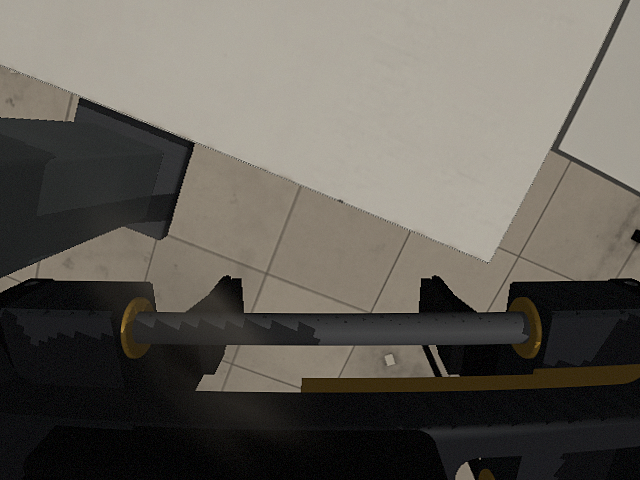

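The move was refused because all six keys are needed. This wrist view shows the fingers below row 280, and the area ahead (tool +x) is clear, so I'll stop about 70 mm short of the knob.

```bash
python3 -m handwheel '[{"x":0.02,"y":-0.02,"z":0,"wx":0,"wy":0,"wz":0},{"x":0.045,"y":-0.05,"z":0,"wx":0,"wy":0,"wz":0},{"x":0.07,"y":-0.08,"z":0,"wx":0,"wy":0,"wz":0},{"x":0.095,"y":-0.11,"z":0,"wx":0,"wy":0,"wz":0},{"x":0.12,"y":-0.135,"z":0,"wx":0,"wy":0,"wz":0},{"x":0.145,"y":-0.16,"z":0,"wx":0,"wy":0,"wz":0},{"x":0.17,"y":-0.19,"z":0,"wx":0,"wy":0,"wz":0},{"x":0.19,"y":-0.21,"z":0,"wx":0,"wy":0,"wz":0},{"x":0.205,"y":-0.225,"z":0,"wx":0,"wy":0,"wz":0},{"x":0.205,"y":-0.23,"z":0,"wx":0,"wy":0,"wz":0}]'
python3 -m handwheel '[{"x":0.02,"y":-0.02,"z":0,"wx":0,"wy":0,"wz":0},{"x":0.045,"y":-0.05,"z":0,"wx":0,"wy":0,"wz":0},{"x":0.07,"y":-0.08,"z":0,"wx":0,"wy":0,"wz":0},{"x":0.095,"y":-0.11,"z":0,"wx":0,"wy":0,"wz":0},{"x":0.12,"y":-0.135,"z":0,"wx":0,"wy":0,"wz":0},{"x":0.145,"y":-0.16,"z":0,"wx":0,"wy":0,"wz":0},{"x":0.17,"y":-0.19,"z":0,"wx":0,"wy":0,"wz":0},{"x":0.19,"y":-0.21,"z":0,"wx":0,"wy":0,"wz":0},{"x":0.205,"y":-0.23,"z":0,"wx":0,"wy":0,"wz":0},{"x":0.205,"y":-0.23,"z":0,"wx":0,"wy":0,"wz":0}]'
python3 - <<'E'
from h import *
d=snap("wrist","w2.png")
print("blue",blobs(d["image"],(100,120,40),(130,255,255))[1]); print("green",blobs(d["image"],(45,90,40),(85,255,255))[1])
E
```

```text
time: 1.13
position: [0.3527, -0.3053, 0.2229]
tool_rot: [-3.079, -0.624, -0.002]
ft_force: [0.6, 0.6, 0.8]
grip_width: 1.0
grip_force: 0.0
time: 1.97
position: [0.4526, -0.0134, 0.223]
tool_rot: [-3.077, -0.624, -0.003]
ft_force: [0.1, -0.1, -0.0]
grip_width: 0.998
grip_force: 0.0
blue [([338.5, 151.8], [322, 134, 33, 38, 882])]
green [([193.9, 114.2], [184, 105, 20, 21, 260]), ([450.1, 190.6], [435, 176, 30, 30, 670])]
```

View pics/w2.png

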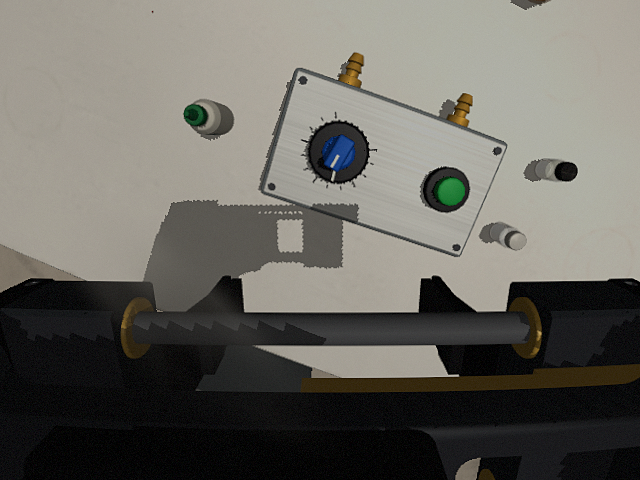

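The wrist view shows the block in full: knob at (338,152) with its white line toward lower left, ring mark near (334,178), button at (450,191), dropper at (205,117), vials at (505,237) and (562,171).

Run:
```python
from h import *
d=snap("wrist"); im=d["image"]
c=cv2.resize(im[105:205,285:395],None,fx=6,fy=6,interpolation=cv2.INTER_CUBIC); cv2.imwrite("pics/c1.png",c[:,:,::-1])
m,_=blobs(im,(100,120,40),(130,255,255))
mt=blobs(im,(100,120,150),(130,255,255))
print(mt[1]); print("k",onz(d,(338.5,151.8),.085),"b",onz(d,(450.6,191),.071))
```

```text
[]
k [0.515082   0.00244368 0.085     ] b [ 0.52271224 -0.10230746  0.071     ]
```

View pics/c1.png

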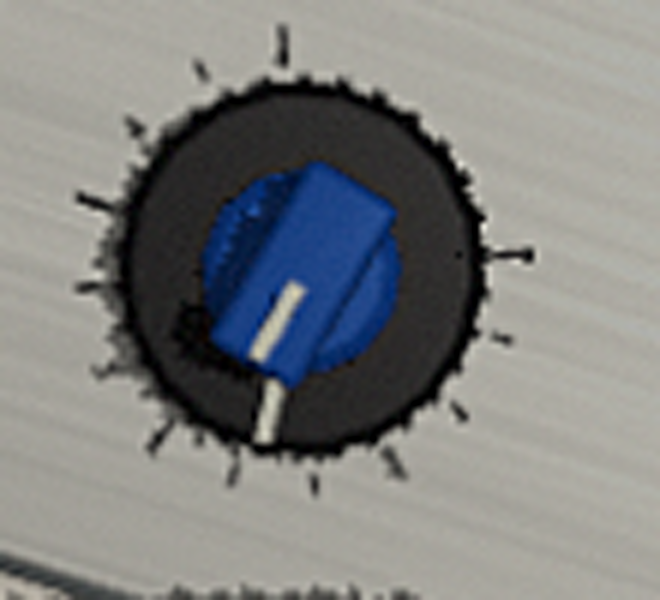

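The crop shows the grip's top face with corners at about (318,160), (397,212), (292,388) and (212,338), and the white line running lower left.

Run:
```python
from h import *
d=snap("wrist"); s=ctrl.get_state()
P=np.array([onz(d,(285+u/6,105+v/6),.0935)[:2] for u,v in((318,160),(397,212),(292,388),(212,338))])
c=P.mean(0); xa=((P[0]+P[1])-(P[2]+P[3]))/2; print("c",c,"len",np.linalg.norm(xa),"wid",np.linalg.norm(P[0]-P[1]),np.linalg.norm(P[2]-P[3]))
h=np.degrees(np.arctan2(xa[1],xa[0])); M=R.from_rotvec(s["tool_rot"]).as_matrix(); th=np.degrees(np.arctan2(M[1,0],M[0,0]))
ringc=np.array([onz(d,(285+u/6,105+v/6),.066)[:2] for u,v in((130,265),(478,265),(305,88),(305,445))]); print("ring",ringc.mean(0),np.linalg.norm(ringc[0]-ringc[1]),np.linalg.norm(ringc[2]-ringc[3]))
b=onz(d,(450.6,191),.071)[:2]
print("knob x heading",h,"tool heading",th,"button",b,"d",np.linalg.norm(b-c),"blockyaw",np.degrees(np.arctan2(c[1]-b[1],c[0]-b[0]))-90)
e=np.r_[c,0.083]-s["position"]; print("shift in tool",M.T@e, s["position"],"b shift",M.T@(np.r_[b,.072]-s["position"]), ctrl.grip_point_offset, s["joint_positions"])
```

```text
c [0.51453899 0.00254506] len 0.026730120846611034 wid 0.012301313958442512 0.012504048145797522
ring [0.5152323 0.0023973] 0.050219402690515114 0.050400420917617796
knob x heading -8.629264458714779 tool heading 22.460228768106308 button [ 0.52189056 -0.104725  ] d 0.10752168530019555 blockyaw 3.9205383342901854
shift in tool [0.06707849 0.00335078 0.13944494] [ 0.45131244 -0.01986651  0.22248393] b shift [0.03289751 0.10528512 0.15053387] 0.0187 [ 0.68791475 -0.09800653 -0.65361632  1.89425377 -0.06047805  1.32595153
 -1.12747828]
```

```bash
python3 -m handwheel '[{"x":0.004,"y":-0.004,"z":0.01,"wx":0,"wy":0,"wz":5},{"x":0.008,"y":-0.008,"z":0.025,"wx":0,"wy":0,"wz":11},{"x":0.013,"y":-0.012,"z":0.04,"wx":0,"wy":0,"wz":17},{"x":0.018,"y":-0.016,"z":0.055,"wx":0,"wy":0,"wz":23},{"x":0.022,"y":-0.02,"z":0.066,"wx":0,"wy":0,"wz":28},{"x":0.024,"y":-0.022,"z":0.072,"wx":0,"wy":0,"wz":31},{"x":0.024,"y":-0.022,"z":0.072,"wx":0,"wy":0,"wz":31},{"x":0.024,"y":-0.022,"z":0.072,"wx":0,"wy":0,"wz":31},{"x":0.024,"y":-0.022,"z":0.072,"wx":0,"wy":0,"wz":31}]' 0.05 10
python3 - <<'E'
from h import *
s=ctrl.get_state(); d=snap("wrist","w3.png")
print(s["position"],s["joint_positions"][-1])
m,b=blobs(d["image"],(100,120,40),(130,255,255));print("blue",b); print("green",blobs(d["image"],(45,90,40),(85,255,255))[1])
for n in(0,.03): print("axis pt at",n,proj(d,s["position"]+np.array([0,0,n])))
E
```

```text
time: 2.87
position: [0.4654, 0.0095, 0.151]
tool_rot: [3.132, -0.234, 0.001]
ft_force: [-0.8, 0.4, 0.1]
grip_width: 0.58
grip_force: 0.0
[0.46544298 0.00948283 0.15096127] -1.7925912008056692
blue [([324.3, 179.0], [303, 157, 43, 48, 1460])]
green [([476.4, 142.5], [456, 124, 41, 39, 1249]), ([156.9, 226.6], [142, 219, 27, 21, 227])]
axis pt at 0 [329.22282303 296.2786798 ]
axis pt at 0.03 [328.97418084 326.23277192]
```

View pics/w3.png

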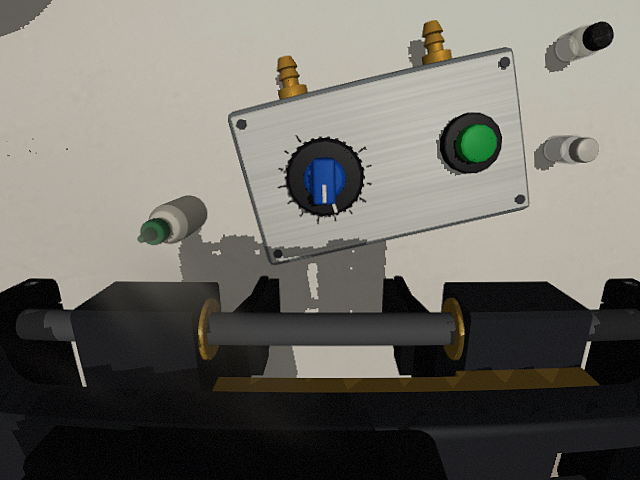

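The wrist view from closer: knob at (324,179) with the bar upright in the picture (line toward the bottom), ring centred near (325,176), fingers' midline near column 330. j7 falls with clockwise turning and has too little range left, so I'll grasp with the half-turned tool. First I'll refine the knob position.

Run:
```python
from h import *
d=snap("wrist"); im=d["image"]; s=ctrl.get_state()
hsv=cv2.cvtColor(im,cv2.COLOR_RGB2HSV); m=cv2.inRange(hsv,(100,120,40),(130,255,255))
v=hsv[...,2][m>0]; t,_=cv2.threshold(v.reshape(-1,1),0,255,cv2.THRESH_OTSU); print("otsu",t,np.percentile(v,[5,25,50,75,95]))
mm=((m>0)&(hsv[...,2]>t)).astype(np.uint8)
wh=cv2.inRange(hsv,(0,0,110),(179,90,255)); wh[:157]=0; wh[205:]=0; wh[:,:313]=0; wh[:,338:]=0
mm=cv2.morphologyEx(mm|(wh>0).astype(np.uint8),cv2.MORPH_OPEN,np.ones((3,3)))
n,l,st,c=cv2.connectedComponentsWithStats(mm); i=1+np.argmax(st[1:,4]); pts=np.argwhere(l==i)[:,::-1].astype(np.float32); rc=cv2.minAreaRect(pts); print(rc,st[i])
W=np.array([onz(d,q,.0935)[:2] for q in cv2.boxPoints(rc)]); print("top c",W.mean(0),[np.linalg.norm(W[k]-W[k-1]).round(4) for k in range(4)],[np.degrees(np.arctan2(*(W[k]-W[k-1])[::-1])).round(1) for k in range(4)])
dk=((hsv[...,2]<70)|(m>0)|(wh>0)).astype(np.uint8); dk[:130]=0;dk[225:]=0;dk[:,:275]=0;dk[:,375:]=0
dk=cv2.morphologyEx(dk,cv2.MORPH_OPEN,cv2.getStructuringElement(2,(15,15)))
e=cv2.minEnclosingCircle(np.argwhere(dk)[:,::-1].astype(np.float32)); print("ring",e,onz(d,e[0],.062)[:2], onz(d,(e[0][0]+e[1],e[0][1]),.062)[:2])
print("button",onz(d,(477.5,142.5),.0715)[:2], "knob blob",onz(d,(324.3,179),.085)[:2])
```

```text
otsu 107.0 [ 64.55 105.   134.   141.   147.  ]
((323.9999694824219, 181.49998474121094), (42.99999237060547, 19.999996185302734), 90.0) [314 160  21  44 880]
top c [0.51536259 0.00561075] [np.float64(0.0261), np.float64(0.012), np.float64(0.0261), np.float64(0.0124)] [np.float64(-9.2), np.float64(-98.6), np.float64(171.6), np.float64(81.4)]
ring ((324.9066162109375, 176.9519805908203), 39.35757064819336) [0.51545572 0.00551829] [ 0.51141275 -0.02154706]
button [ 0.5242063  -0.09818547] knob blob [0.51622746 0.00543446]
```

```bash
python3 -m handwheel '[{"x":0.005,"y":0,"z":0,"wx":0,"wy":0,"wz":-3},{"x":0.015,"y":0,"z":0,"wx":0,"wy":0,"wz":-9},{"x":0.027,"y":0,"z":0,"wx":0,"wy":0,"wz":-16},{"x":0.04,"y":-0.001,"z":0,"wx":0,"wy":0,"wz":-23},{"x":0.053,"y":-0.002,"z":0,"wx":0,"wy":0,"wz":-30},{"x":0.066,"y":-0.003,"z":0,"wx":0,"wy":0,"wz":-37},{"x":0.08,"y":-0.004,"z":0,"wx":0,"wy":0,"wz":-44},{"x":0.09,"y":-0.004,"z":0,"wx":0,"wy":0,"wz":-51},{"x":0.097,"y":-0.004,"z":0,"wx":0,"wy":0,"wz":-58},{"x":0.1,"y":-0.004,"z":0,"wx":0,"wy":0,"wz":-60}]'
python3 -m handwheel '[{"x":0,"y":0,"z":0,"wx":0,"wy":0,"wz":-6},{"x":0,"y":0,"z":0,"wx":0,"wy":0,"wz":-13},{"x":0,"y":0,"z":0,"wx":0,"wy":0,"wz":-20},{"x":0,"y":0,"z":0,"wx":0,"wy":0,"wz":-27},{"x":0,"y":0,"z":0,"wx":0,"wy":0,"wz":-34},{"x":0,"y":0,"z":0,"wx":0,"wy":0,"wz":-41},{"x":0,"y":0,"z":0,"wx":0,"wy":0,"wz":-48},{"x":0,"y":0,"z":0,"wx":0,"wy":0,"wz":-54},{"x":0,"y":0,"z":0,"wx":0,"wy":0,"wz":-60},{"x":0,"y":0,"z":0,"wx":0,"wy":0,"wz":-60}]'
python3 -m handwheel '[{"x":0,"y":0,"z":0,"wx":0,"wy":0,"wz":-6},{"x":0,"y":0,"z":0,"wx":0,"wy":0,"wz":-13},{"x":0,"y":0,"z":0,"wx":0,"wy":0,"wz":-20},{"x":0,"y":0,"z":0,"wx":0,"wy":0,"wz":-27},{"x":0,"y":0,"z":0,"wx":0,"wy":0,"wz":-34},{"x":0,"y":0,"z":0,"wx":0,"wy":0,"wz":-41},{"x":0,"y":0,"z":0,"wx":0,"wy":0,"wz":-48},{"x":0,"y":0,"z":0,"wx":0,"wy":0,"wz":-54},{"x":0,"y":0,"z":0,"wx":0,"wy":0,"wz":-60},{"x":0,"y":0,"z":0,"wx":0,"wy":0,"wz":-60}]'
cat > m.py <<'E'
from h import *
import sys
s=ctrl.get_state(); d=snap("wrist",sys.argv[1]); im=d["image"]
M=R.from_rotvec(s["tool_rot"]).as_matrix()
print(s["position"].round(4),"heading",np.degrees(np.arctan2(M[1,0],M[0,0])),"j",np.round(s["joint_positions"],2))
m,b=blobs(im,(100,120,40),(130,255,255),300);print("blue",b); print("green",blobs(im,(45,90,40),(85,255,255),200)[1])
c=np.argwhere(m)[:,::-1]
W=onz(d,b[0][0],.085); print("knob blob",W,"tool",M.T@(W-s["position"]))
E
python3 m.py w4.png
```

```text
time: 3.8
position: [0.5659, -0.0008, 0.1509]
tool_rot: [2.826, 1.372, 0.001]
ft_force: [-0.5, -0.7, 0.9]
grip_width: 0.572
grip_force: 0.0
time: 4.63
position: [0.5649, -0.0007, 0.1508]
tool_rot: [1.765, 2.598, -0.0]
ft_force: [0.7, -0.1, 1.4]
grip_width: 0.574
grip_force: 0.0
time: 5.47
position: [0.5648, -0.0005, 0.1506]
tool_rot: [-0.234, -3.133, 0.0]
ft_force: [-0.4, -0.1, 0.1]
grip_width: 0.576
grip_force: 0.0
[ 5.648e-01 -5.000e-04  1.506e-01] heading 171.47063773313718 j [ 0.92  0.42 -1.18  1.73  0.41  1.27  1.07]
blue [([329.9, 180.4], [309, 157, 43, 48, 1484])]
green [([513.0, 124.3], [503, 112, 24, 26, 311]), ([185.1, 212.8], [166, 194, 39, 38, 1151])]
knob blob [0.51493256 0.00555088 0.085     ] tool [ 0.05026433 -0.00137439  0.06555281]
```

View pics/w4.png

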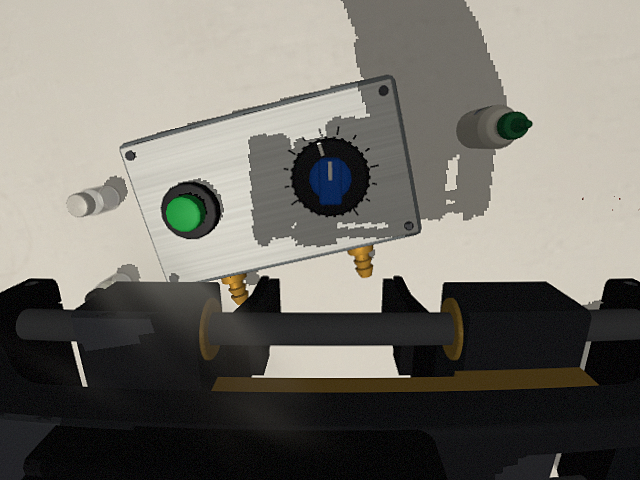

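Both orientations put the knob at (0.5153, 0.0055), and the bar is upright in the picture at (330,180), lined up with the fingers. I'll move over it and descend.

```bash
python3 -m handwheel '[{"x":0.01,"y":0,"z":0,"wx":0,"wy":0,"wz":0},{"x":0.03,"y":-0.001,"z":0,"wx":0,"wy":0,"wz":0},{"x":0.045,"y":-0.0014,"z":0,"wx":0,"wy":0,"wz":0},{"x":0.0497,"y":-0.0014,"z":0.01,"wx":0,"wy":0,"wz":0},{"x":0.0497,"y":-0.0014,"z":0.025,"wx":0,"wy":0,"wz":0},{"x":0.0497,"y":-0.0014,"z":0.04,"wx":0,"wy":0,"wz":0},{"x":0.0497,"y":-0.0014,"z":0.05,"wx":0,"wy":0,"wz":0},{"x":0.0497,"y":-0.0014,"z":0.06,"wx":0,"wy":0,"wz":0},{"x":0.0497,"y":-0.0014,"z":0.068,"wx":0,"wy":0,"wz":0},{"x":0.0497,"y":-0.0014,"z":0.074,"wx":0,"wy":0,"wz":0}]'
python3 -m handwheel '[{"x":0,"y":0,"z":0,"wx":0,"wy":0,"wz":0},{"x":0,"y":0,"z":0,"wx":0,"wy":0,"wz":0},{"x":0,"y":0,"z":0,"wx":0,"wy":0,"wz":0}]'
python3 - <<'E'
from h import *
s=ctrl.get_state(); M=R.from_rotvec(s["tool_rot"]).as_matrix()
print(s["position"],M.T@(np.array([.5153,.0055,.076])-s["position"]),s["ft_force"],s["torque"],np.round(s["joint_positions"],2))
a=snap("scene","s5.png")["image"][180:300,280:440];b=snap("side","d5.png")["image"][180:300,230:390]
cv2.imwrite("pics/c5.png",cv2.resize(np.hstack([a,b]),(800,300),interpolation=cv2.INTER_CUBIC)[:,:,::-1])
E
```

```text
time: 6.35
position: [0.5152, 0.0063, 0.0753]
tool_rot: [-0.233, -3.132, -0.001]
ft_force: [0.1, 0.6, -0.2]
grip_width: 0.572
grip_force: 0.0
time: 6.6
position: [0.5159, 0.0063, 0.077]
tool_rot: [0.232, 3.132, 0.0]
ft_force: [-0.1, 0.3, 0.0]
grip_width: 0.574
grip_force: 0.0
[0.51586952 0.00626778 0.0769665 ] [ 0.00045071 -0.00084372  0.0009659 ] [-0.0803469   0.32257815  0.01338038] [ 0.10391572 -0.14343078  0.00239723] [ 0.96  0.39 -1.18  1.92  0.41  1.1   1.04]
```

View pics/c5.png

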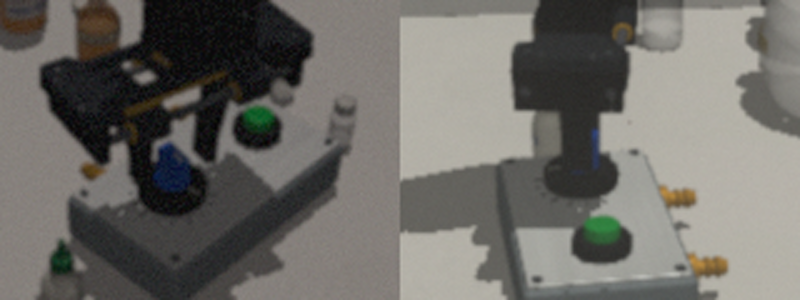

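The fingers straddle the blue bar above the ring without touching. I'll close now.

```bash
python3 -m handwheel '[{"x":0,"y":-0.0005,"z":0,"wx":0,"wy":0,"wz":0},{"x":0,"y":-0.0005,"z":0,"wx":0,"wy":0,"wz":0},{"x":0,"y":-0.0005,"z":0,"wx":0,"wy":0,"wz":0},{"x":0,"y":-0.0005,"z":0,"wx":0,"wy":0,"wz":0},{"x":0,"y":-0.0005,"z":0,"wx":0,"wy":0,"wz":0},{"x":0,"y":-0.0005,"z":0,"wx":0,"wy":0,"wz":0},{"x":0,"y":-0.0005,"z":0,"wx":0,"wy":0,"wz":0},{"x":0,"y":-0.0005,"z":0,"wx":0,"wy":0,"wz":0}]' 0.0 30
cat > t.py <<'E'
from h import *
s=ctrl.get_state(); M=R.from_rotvec(s["tool_rot"]).as_matrix()
print("HEAD %.2f"%(np.degrees(np.arctan2(M[1,0],M[0,0]))%360),"tq",s["torque"].round(3),"F",s["ft_force"].round(2),"pos",s["position"].round(4),"w",s["grip_width"],s["grip_force"],"j7 %.3f"%s["joint_positions"][-1], "t",s["time"])
E
python3 t.py
```

```text
time: 7.37
position: [0.5154, 0.0064, 0.0766]
tool_rot: [0.231, 3.133, 0.002]
ft_force: [1.2, 2.4, -0.1]
grip_width: 0.157
grip_force: 29.9
HEAD 171.55 tq [ 0.538 -0.255  0.092] F [ 1.21  2.42 -0.13] pos [0.5154 0.0064 0.0766] w 0.1565300631590759 29.942586421966553 j7 1.039 t 7.3667
```

```bash
python3 -m handwheel '[{"x":0,"y":0,"z":0,"wx":0,"wy":0,"wz":2},{"x":0,"y":0,"z":0,"wx":0,"wy":0,"wz":4},{"x":0,"y":0,"z":0,"wx":0,"wy":0,"wz":6},{"x":0,"y":0,"z":0,"wx":0,"wy":0,"wz":8}]' >/dev/null; python3 t.py
python3 -m handwheel '[{"x":0,"y":0,"z":0,"wx":0,"wy":0,"wz":1},{"x":0,"y":0,"z":0,"wx":0,"wy":0,"wz":2},{"x":0,"y":0,"z":0,"wx":0,"wy":0,"wz":3},{"x":0,"y":0,"z":0,"wx":0,"wy":0,"wz":4}]'>/dev/null; python3 t.py
python3 -m handwheel '[{"x":0,"y":0,"z":0,"wx":0,"wy":0,"wz":1},{"x":0,"y":0,"z":0,"wx":0,"wy":0,"wz":2}]'>/dev/null; python3 t.py
```

```text
HEAD 163.46 tq [ 0.527 -0.264  0.095] F [ 0.67  2.18 -1.  ] pos [0.5154 0.0064 0.0766] w 0.15657593089977828 29.942576587200165 j7 0.914 t 7.7
HEAD 159.47 tq [ 0.954 -0.424  0.087] F [ 0.48  3.89 -1.79] pos [0.5154 0.0064 0.0766] w 0.15766153502875319 29.942395985126495 j7 0.853 t 8.0333
HEAD 157.45 tq [ 1.193 -0.45   0.134] F [ 3.2   4.98 -0.78] pos [0.5154 0.0064 0.0766] w 0.1560675115341842 29.942248463630676 j7 0.822 t 8.2
```

```bash
cat >> t.py <<'E'
import sys; sys.exit(int(abs(s["torque"][2])>0.21 or np.linalg.norm(s["ft_force"])>12))
E
python3 -m handwheel '[{"x":0,"y":0,"z":0,"wx":0,"wy":0,"wz":1},{"x":0,"y":0,"z":0,"wx":0,"wy":0,"wz":2}]'>/dev/null; python3 t.py &&
python3 -m handwheel '[{"x":0,"y":0,"z":0,"wx":0,"wy":0,"wz":1},{"x":0,"y":0,"z":0,"wx":0,"wy":0,"wz":2}]'>/dev/null; python3 t.py &&
python3 -m handwheel '[{"x":0,"y":0,"z":0,"wx":0,"wy":0,"wz":1},{"x":0,"y":0,"z":0,"wx":0,"wy":0,"wz":2}]'>/dev/null && python3 t.py &&
python3 -m handwheel '[{"x":0,"y":0,"z":0,"wx":0,"wy":0,"wz":1},{"x":0,"y":0,"z":0,"wx":0,"wy":0,"wz":2}]'>/dev/null && python3 t.py &&
python3 -m handwheel '[{"x":0,"y":0,"z":0,"wx":0,"wy":0,"wz":1},{"x":0,"y":0,"z":0,"wx":0,"wy":0,"wz":2}]'>/dev/null && python3 t.py
```

```text
HEAD 155.44 tq [ 1.151 -0.508  0.13 ] F [ 1.63  4.32 -1.9 ] pos [0.5154 0.0064 0.0766] w 0.1557556545848207 29.942161738872528 j7 0.790 t 8.3667
HEAD 153.45 tq [ 1.108 -0.457  0.092] F [ 2.79  5.68 -2.05] pos [0.5154 0.0064 0.0766] w 0.1605857099823769 29.942049980163574 j7 0.759 t 8.5333
HEAD 151.44 tq [ 1.182 -0.471  0.113] F [ 2.48  4.62 -2.33] pos [0.5154 0.0064 0.0766] w 0.16057187878161386 29.942100048065186 j7 0.728 t 8.7
HEAD 149.44 tq [ 1.204 -0.458  0.162] F [ 2.    4.53 -1.32] pos [0.5154 0.0064 0.0766] w 0.15556672230335675 29.942134022712708 j7 0.697 t 8.8667
HEAD 147.44 tq [ 1.136 -0.547  0.077] F [ 1.17  5.33 -1.37] pos [0.5155 0.0063 0.0766] w 0.15877052374841558 29.942083954811096 j7 0.665 t 9.0333
```

```bash
python3 -m handwheel '[{"x":0,"y":0,"z":0,"wx":0,"wy":0,"wz":1},{"x":0,"y":0,"z":0,"wx":0,"wy":0,"wz":2}]'>/dev/null && python3 t.py &&
python3 -m handwheel '[{"x":0,"y":0,"z":0,"wx":0,"wy":0,"wz":1},{"x":0,"y":0,"z":0,"wx":0,"wy":0,"wz":2}]'>/dev/null && python3 t.py &&
python3 -m handwheel '[{"x":0,"y":0,"z":0,"wx":0,"wy":0,"wz":1},{"x":0,"y":0,"z":0,"wx":0,"wy":0,"wz":2}]'>/dev/null && python3 t.py &&
python3 -m handwheel '[{"x":0,"y":0,"z":0,"wx":0,"wy":0,"wz":1},{"x":0,"y":0,"z":0,"wx":0,"wy":0,"wz":2}]'>/dev/null && python3 t.py &&
python3 -m handwheel '[{"x":0,"y":0,"z":0,"wx":0,"wy":0,"wz":1},{"x":0,"y":0,"z":0,"wx":0,"wy":0,"wz":2}]'>/dev/null && python3 t.py &&
python3 -m handwheel '[{"x":0,"y":0,"z":0,"wx":0,"wy":0,"wz":1},{"x":0,"y":0,"z":0,"wx":0,"wy":0,"wz":2}]'>/dev/null && python3 t.py &&
python3 -m handwheel '[{"x":0,"y":0,"z":0,"wx":0,"wy":0,"wz":1},{"x":0,"y":0,"z":0,"wx":0,"wy":0,"wz":2}]'>/dev/null && python3 t.py &&
python3 -m handwheel '[{"x":0,"y":0,"z":0,"wx":0,"wy":0,"wz":1},{"x":0,"y":0,"z":0,"wx":0,"wy":0,"wz":2}]'>/dev/null && python3 t.py &&
python3 -m handwheel '[{"x":0,"y":0,"z":0,"wx":0,"wy":0,"wz":1},{"x":0,"y":0,"z":0,"wx":0,"wy":0,"wz":2}]'>/dev/null && python3 t.py &&
python3 -m handwheel '[{"x":0,"y":0,"z":0,"wx":0,"wy":0,"wz":1},{"x":0,"y":0,"z":0,"wx":0,"wy":0,"wz":2}]'>/dev/null && python3 t.py
```

```text
HEAD 145.44 tq [ 1.178 -0.435  0.13 ] F [ 1.4   4.47 -1.66] pos [0.5155 0.0063 0.0766] w 0.15864169733506342 29.942139387130737 j7 0.634 t 9.2
HEAD 143.45 tq [ 1.196 -0.488  0.092] F [ 1.2   5.52 -1.79] pos [0.5154 0.0064 0.0766] w 0.15863392718816058 29.94200974702835 j7 0.602 t 9.3667
HEAD 141.44 tq [ 1.159 -0.494  0.113] F [ 1.8   5.27 -2.85] pos [0.5154 0.0064 0.0766] w 0.15949654553718184 29.942066073417664 j7 0.571 t 9.5333
HEAD 139.44 tq [ 1.107 -0.489  0.169] F [ 1.94  4.36 -2.22] pos [0.5154 0.0063 0.0766] w 0.15507606156153908 29.943097829818726 j7 0.539 t 9.7
HEAD 137.45 tq [ 1.163 -0.499  0.182] F [ 1.56  5.25 -1.13] pos [0.5154 0.0064 0.0766] w 0.15665648576250035 29.95597153902054 j7 0.507 t 9.8667
HEAD 135.46 tq [ 1.195 -0.533  0.281] F [ 1.83  4.91 -1.57] pos [0.5154 0.0063 0.0766] w 0.15770374122578115 29.988577365875244 j7 0.476 t 10.0333
```

The torque has begun to rise. I'll hold and average the readings.

```bash
python3 -m handwheel '[{"x":0,"y":0,"z":0,"wx":0,"wy":0,"wz":0}]'>/dev/null; python3 t.py
python3 -m handwheel '[{"x":0,"y":0,"z":0,"wx":0,"wy":0,"wz":0.7}]'>/dev/null; python3 t.py
python3 -m handwheel '[{"x":0,"y":0,"z":0,"wx":0,"wy":0,"wz":0}]'>/dev/null; python3 t.py;python3 -m handwheel '[{"x":0,"y":0,"z":0,"wx":0,"wy":0,"wz":0}]'>/dev/null; python3 t.py
```

```text
HEAD 135.47 tq [ 1.252 -0.581  0.242] F [ 1.79  4.5  -1.65] pos [0.5154 0.0063 0.0766] w 0.1566395111094583 29.97505009174347 j7 0.476 t 10.1167
HEAD 134.81 tq [ 1.212 -0.547  0.301] F [ 1.2   3.93 -0.71] pos [0.5154 0.0064 0.0766] w 0.1586261285192891 30.004294216632843 j7 0.465 t 10.2
HEAD 134.79 tq [ 1.2   -0.484  0.242] F [ 2.29  5.04 -1.47] pos [0.5154 0.0064 0.0766] w 0.15708206361817675 29.99507635831833 j7 0.465 t 10.2833
HEAD 134.81 tq [ 1.288 -0.599  0.277] F [ 1.16  4.28 -1.61] pos [0.5154 0.0064 0.0766] w 0.16107624363522777 29.99087691307068 j7 0.465 t 10.3667
```

```bash
python3 -m handwheel '[{"x":0,"y":0,"z":0,"wx":0,"wy":0,"wz":0.7},{"x":0,"y":0,"z":0,"wx":0,"wy":0,"wz":1.3}]'>/dev/null; python3 t.py
python3 -m handwheel '[{"x":0,"y":0,"z":0,"wx":0,"wy":0,"wz":0}]'>/dev/null; python3 t.py;python3 -m handwheel '[{"x":0,"y":0,"z":0,"wx":0,"wy":0,"wz":0},{"x":0,"y":0,"z":0,"wx":0,"wy":0,"wz":0}]'>/dev/null; python3 t.py
```

```text
HEAD 133.48 tq [ 1.236 -0.536  0.241] F [ 2.13  4.93 -1.65] pos [0.5154 0.0064 0.0766] w 0.15863841272842358 30.04535436630249 j7 0.444 t 10.5333
HEAD 133.49 tq [ 1.238 -0.575  0.317] F [ 1.59  4.99 -1.42] pos [0.5154 0.0064 0.0766] w 0.16095468672437005 30.03278821706772 j7 0.444 t 10.6167
HEAD 133.51 tq [ 1.192 -0.552  0.303] F [ 1.18  4.9  -1.71] pos [0.5154 0.0063 0.0766] w 0.15124048150126007 30.027726888656616 j7 0.445 t 10.7833
```

```bash
python3 -m handwheel '[{"x":0,"y":0,"z":0,"wx":0,"wy":0,"wz":0.8}]'>/dev/null; python3 t.py
python3 -m handwheel '[{"x":0,"y":0,"z":0,"wx":0,"wy":0,"wz":0}]'>/dev/null; python3 t.py;python3 -m handwheel '[{"x":0,"y":0,"z":0,"wx":0,"wy":0,"wz":0}]'>/dev/null; python3 t.py;python3 -m handwheel '[{"x":0,"y":0,"z":0,"wx":0,"wy":0,"wz":0}]'>/dev/null; python3 t.py
```

```text
HEAD 132.72 tq [ 1.287 -0.561  0.366] F [ 1.84  4.21 -2.69] pos [0.5154 0.0064 0.0766] w 0.16040111547921068 30.076221227645874 j7 0.432 t 10.8667
HEAD 132.69 tq [ 1.205 -0.545  0.349] F [ 1.48  5.65 -0.58] pos [0.5154 0.0063 0.0766] w 0.1603014536537909 30.06195455789566 j7 0.432 t 10.95
HEAD 132.71 tq [ 1.238 -0.533  0.316] F [ 1.04  5.01 -1.5 ] pos [0.5154 0.0063 0.0766] w 0.15905526539623271 30.05498081445694 j7 0.432 t 11.0333
HEAD 132.72 tq [ 1.243 -0.548  0.315] F [ 1.4   4.83 -1.53] pos [0.5154 0.0063 0.0766] w 0.1644612560287852 30.05463570356369 j7 0.432 t 11.1167
```

```bash
python3 -m handwheel '[{"x":0,"y":0,"z":0,"wx":0,"wy":0,"wz":0.8}]'>/dev/null; python3 t.py
python3 -m handwheel '[{"x":0,"y":0,"z":0,"wx":0,"wy":0,"wz":0}]'>/dev/null; python3 t.py;python3 -m handwheel '[{"x":0,"y":0,"z":0,"wx":0,"wy":0,"wz":0},{"x":0,"y":0,"z":0,"wx":0,"wy":0,"wz":0}]'>/dev/null; python3 t.py;python3 -m handwheel '[{"x":0,"y":0,"z":0,"wx":0,"wy":0,"wz":0},{"x":0,"y":0,"z":0,"wx":0,"wy":0,"wz":0}]'>/dev/null; python3 t.py
```

```text
HEAD 131.91 tq [ 1.256 -0.534  0.377] F [ 1.04  4.81 -2.6 ] pos [0.5154 0.0063 0.0766] w 0.15842703083792017 30.11305958032608 j7 0.419 t 11.2
HEAD 131.89 tq [ 1.231 -0.554  0.324] F [ 0.96  5.22 -1.09] pos [0.5154 0.0063 0.0766] w 0.1568490977714507 30.09801685810089 j7 0.419 t 11.2833
HEAD 131.91 tq [ 1.247 -0.572  0.341] F [ 1.2   4.24 -1.4 ] pos [0.5154 0.0064 0.0766] w 0.16118026942401104 30.090152621269226 j7 0.419 t 11.45
HEAD 131.91 tq [ 1.277 -0.552  0.381] F [ 1.72  5.29 -1.95] pos [0.5154 0.0063 0.0766] w 0.15502338715710456 30.09011685848236 j7 0.419 t 11.6167
```

The seat is at about 0.05 and snug, and it has been held long enough. I'll open the fingers, wait, then lift and check.

```bash
python3 -m handwheel '[{"x":0,"y":0,"z":0,"wx":0,"wy":0,"wz":0},{"x":0,"y":0,"z":0,"wx":0,"wy":0,"wz":0},{"x":0,"y":0,"z":0,"wx":0,"wy":0,"wz":0},{"x":0,"y":0,"z":0,"wx":0,"wy":0,"wz":0},{"x":0,"y":0,"z":0,"wx":0,"wy":0,"wz":0},{"x":0,"y":0,"z":0,"wx":0,"wy":0,"wz":0},{"x":0,"y":0,"z":0,"wx":0,"wy":0,"wz":0}]' 0.05; python3 t.py
python3 -m handwheel '[{"x":0,"y":0,"z":-0.01,"wx":0,"wy":0,"wz":0},{"x":0,"y":0,"z":-0.025,"wx":0,"wy":0,"wz":0},{"x":0,"y":0,"z":-0.04,"wx":0,"wy":0,"wz":0},{"x":0,"y":0,"z":-0.055,"wx":0,"wy":0,"wz":0},{"x":-0.02,"y":0,"z":-0.07,"wx":0,"wy":0,"wz":0},{"x":-0.04,"y":0,"z":-0.075,"wx":0,"wy":0,"wz":0},{"x":-0.05,"y":0,"z":-0.075,"wx":0,"wy":0,"wz":0},{"x":-0.05,"y":0,"z":-0.075,"wx":0,"wy":0,"wz":0},{"x":-0.05,"y":0,"z":-0.075,"wx":0,"wy":0,"wz":0}]'
python3 m.py w6.png; python3 t.py
python3 - <<'E'
import cv2; im=cv2.imread("pics/w6.png"); cv2.imwrite("pics/w6c.png",im)
E
```

```text
time: 12.2
position: [0.5152, 0.0051, 0.0765]
tool_rot: [1.281, 2.869, -0.001]
ft_force: [0.4, -0.4, 0.5]
grip_width: 0.548
grip_force: 0.0
HEAD 131.88 tq [ 0.067 -0.11   0.051] F [ 0.42 -0.38  0.49] pos [0.5152 0.0051 0.0765] w 0.5478276593245077 0.0 j7 0.420 t 12.2
time: 12.95
position: [0.548, -0.0313, 0.151]
tool_rot: [-1.28, -2.867, -0.001]
ft_force: [0.0, 0.6, -0.6]
grip_width: 0.573
grip_force: 0.0
[ 0.548  -0.0313  0.151 ] heading 131.88325025204466 j [ 0.91  0.31 -1.05  1.77  0.28  1.23  0.52]
blue [([332.3, 181.0], [312, 158, 42, 48, 1458])]
green [([446.7, 11.5], [433, 0, 29, 27, 552]), ([242.5, 288.4], [229, 274, 31, 33, 626])]
knob blob [0.51515895 0.00563193 0.085     ] tool [0.04926927 0.00019508 0.06609998]
HEAD 131.96 tq [ 0.052 -0.155  0.036] F [0.55 0.04 1.03] pos [ 0.5476 -0.0305  0.1509] w 0.5757922753535453 0.0 j7 0.521 t 13.0
```

View pics/w6.png

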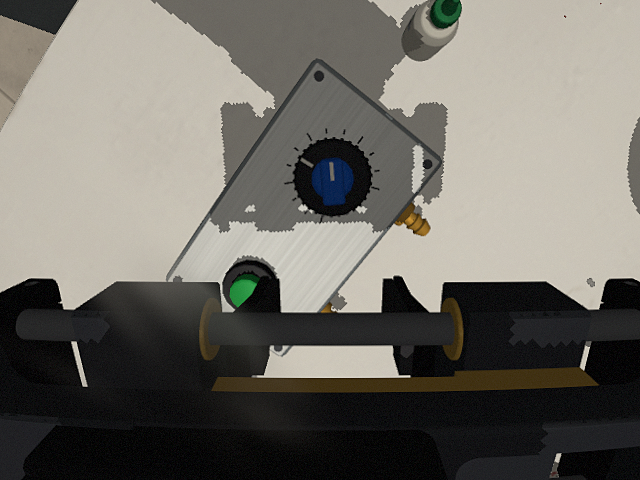

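The line and ring mark look as expected: knob turned, ring mark still pointing at the robot-side edge of the block, nothing knocked. Now the button: I'll shut the fingers and go above (0.5237, -0.0992).

```bash
python3 -m handwheel '[{"x":-0.005,"y":-0.01,"z":0,"wx":0,"wy":0,"wz":0},{"x":-0.015,"y":-0.03,"z":0,"wx":0,"wy":0,"wz":0},{"x":-0.027,"y":-0.05,"z":0,"wx":0,"wy":0,"wz":0},{"x":-0.0345,"y":-0.0635,"z":0,"wx":0,"wy":0,"wz":0},{"x":-0.0345,"y":-0.0635,"z":0.015,"wx":0,"wy":0,"wz":0},{"x":-0.0345,"y":-0.0635,"z":0.03,"wx":0,"wy":0,"wz":0},{"x":-0.0345,"y":-0.0635,"z":0.045,"wx":0,"wy":0,"wz":0},{"x":-0.0345,"y":-0.0635,"z":0.058,"wx":0,"wy":0,"wz":0},{"x":-0.0345,"y":-0.0635,"z":0.064,"wx":0,"wy":0,"wz":0},{"x":-0.0345,"y":-0.0635,"z":0.064,"wx":0,"wy":0,"wz":0}]' 0.0 10
python3 t.py
python3 - <<'E'
from h import *
a=snap("scene")["image"][180:300,300:460];b=snap("side")["image"][210:330,230:390]
cv2.imwrite("pics/c7.png",cv2.resize(np.hstack([a,b]),(800,300),interpolation=cv2.INTER_CUBIC)[:,:,::-1])
E
```

```text
time: 13.83
position: [0.5229, -0.0987, 0.0859]
tool_rot: [-1.277, -2.867, 0.0]
ft_force: [-0.9, 0.4, 0.6]
grip_width: 0.013
grip_force: 0.0
HEAD 131.99 tq [ 0.019 -0.132  0.007] F [-0.92  0.39  0.57] pos [ 0.5229 -0.0987  0.0859] w 0.013245460789880906 0.0 j7 0.620 t 13.8333
```

View pics/c7.png

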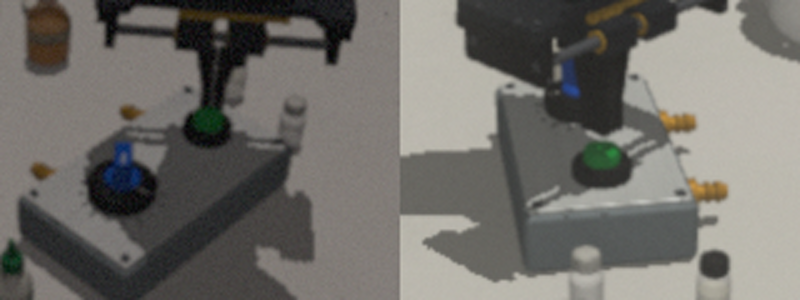

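The shut fingers stand centred just above the green button in both views. I'll press straight down.

```bash
python3 -m handwheel '[{"x":0,"y":0,"z":0.006,"wx":0,"wy":0,"wz":0},{"x":0,"y":0,"z":0.012,"wx":0,"wy":0,"wz":0},{"x":0,"y":0,"z":0.015,"wx":0,"wy":0,"wz":0},{"x":0,"y":0,"z":0.017,"wx":0,"wy":0,"wz":0},{"x":0,"y":0,"z":0.018,"wx":0,"wy":0,"wz":0}]'; python3 t.py
python3 -m handwheel '[{"x":0,"y":0,"z":0.001,"wx":0,"wy":0,"wz":0},{"x":0,"y":0,"z":0.002,"wx":0,"wy":0,"wz":0},{"x":0,"y":0,"z":0.002,"wx":0,"wy":0,"wz":0}]'; python3 t.py
```

```text
time: 14.35
position: [0.5244, -0.0999, 0.0695]
tool_rot: [-1.28, -2.869, 0.0]
ft_force: [-2.0, -0.9, 3.4]
grip_width: 0.005
grip_force: 1.5
HEAD 131.90 tq [-0.013  0.139 -0.025] F [-1.98 -0.9   3.38] pos [ 0.5244 -0.0999  0.0695] w 0.00534611756958193 1.5310772620432544 j7 0.601 t 14.35
time: 14.6
position: [0.5244, -0.0999, 0.0677]
tool_rot: [-1.28, -2.869, 0.001]
ft_force: [-1.9, -0.2, 4.2]
grip_width: 0.007
grip_force: 2.0
HEAD 131.90 tq [-0.029  0.276 -0.006] F [-1.9  -0.2   4.18] pos [ 0.5244 -0.0999  0.0677] w 0.007423388479129178 2.047433260740945 j7 0.598 t 14.6
```

```bash
python3 -m handwheel '[{"x":0,"y":0,"z":0.001,"wx":0,"wy":0,"wz":0},{"x":0,"y":0,"z":0.002,"wx":0,"wy":0,"wz":0},{"x":0,"y":0,"z":0.002,"wx":0,"wy":0,"wz":0}]'>/dev/null; python3 t.py
python3 -m handwheel '[{"x":0,"y":0,"z":0.001,"wx":0,"wy":0,"wz":0},{"x":0,"y":0,"z":0.001,"wx":0,"wy":0,"wz":0}]'>/dev/null; python3 t.py
```

```text
HEAD 131.90 tq [0.008 0.839 0.003] F [-3.98 -0.31 10.6 ] pos [ 0.5245 -0.0999  0.0664] w 0.00465048902340378 5.058731047902256 j7 0.596 t 14.85
HEAD 131.90 tq [0.03  1.488 0.074] F [-6.45 -0.67 15.82] pos [ 0.5245 -0.0999  0.0662] w 0.0028559513058728394 8.502976759336889 j7 0.595 t 15.0167
```

The button has bottomed out: 16 N against a 5 N spring, at z = 66 mm. I'll release it and check.

```bash
python3 -m handwheel '[{"x":0,"y":0,"z":-0.004,"wx":0,"wy":0,"wz":0},{"x":0,"y":0,"z":-0.012,"wx":0,"wy":0,"wz":0},{"x":0,"y":0,"z":-0.03,"wx":0,"wy":0,"wz":0},{"x":0,"y":0,"z":-0.06,"wx":0,"wy":0,"wz":0},{"x":0,"y":0,"z":-0.09,"wx":0,"wy":0,"wz":0},{"x":0,"y":0,"z":-0.12,"wx":0,"wy":0,"wz":0},{"x":0,"y":0,"z":-0.13,"wx":0,"wy":0,"wz":0},{"x":0,"y":0,"z":-0.13,"wx":0,"wy":0,"wz":0},{"x":0,"y":0,"z":-0.13,"wx":0,"wy":0,"wz":0},{"x":0,"y":0,"z":-0.13,"wx":0,"wy":0,"wz":0}]'
python3 - <<'E'
from h import *
for n in("scene","side"):
    d=snap(n); print(n,blobs(d["image"],(45,90,40),(85,255,255))[1],blobs(d["image"],(100,120,40),(130,255,255))[1])
    # bystander change against the first picture
    o=cv2.imread("pics/%s0.png"%n)[:,:,::-1]; df=np.abs(o.astype(int)-d["image"]).max(2)
    P={"scene":[(304,298),(416,229),(393,210)],"side":[(290,230),(304,323),(355,325)]}[n]
    print([round(float(df[y-8:y+9,x-6:x+7].mean()),1) for x,y in P])
E
```

```text
time: 15.85
position: [0.5234, -0.0998, 0.1928]
tool_rot: [-1.279, -2.867, 0.001]
ft_force: [-0.3, -0.4, 1.1]
grip_width: 0.008
grip_force: 0.0
scene [([576.4, 23.7], [567, 14, 19, 23, 136]), ([383.1, 227.2], [377, 223, 13, 10, 102]), ([304.1, 283.4], [301, 280, 7, 7, 36])] [([348.8, 248.3], [342, 238, 15, 19, 169])]
[6.7, 8.2, 8.4]
side [([310.5, 271.5], [304, 267, 14, 11, 131])] [([304.6, 242.8], [300, 234, 8, 15, 50]), ([535.9, 366.7], [533, 362, 7, 11, 48])]
[11.5, 12.5, 12.5]
```

```bash
python3 -c "
from bench import ctrl
print(ctrl.close_job())"
```

```text
the job is handed in; nothing more can be done
None
```

I closed the fine needle finger-tight (about 0.05 rad into its seat, estimated from wrist torque) and let it go, then pressed the green button right in and released it. By the camera checks the black ring, vials and dropper bottle stayed put, and I handed the job in at about 16 s; it returned no verdict.

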